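# Reset the length stop of the cold saw

## Task

The square tube is already gripped in the saw vice at the right length. The stop's knob is stuck tight: break it loose with a short firm twist anticlockwise, back it off about half a turn, slide the stop along its rod until it just touches the end of the tube without shoving the tube back through the vice, and there do the knob up tight again. Leave everything else on the bench where it lies.

Things in the scene. Friction and masses are not known exactly. Their poses are not given: they have to be found in the camera images.
- knob_grip (a point): Centre of the stop's clamp knob: black, ribbed, round, 42 mm diameter, 26 mm high; the larger of two black knobs along the stop rod (the small one by the saw is not used). Point on its axis, half-way up, about 125 mm above the bench. z = its axis, out of its top, leaning 32 degrees from vertical towards the robot's side; x, y turn with it. Below it a 26 mm neck, 18 mm long. Grip across any diameter.
- knob (a joint): Turn of the clamp knob, rad. Stuck tight as found, at about 0 (stop at -0.05); grows anticlockwise (looking down on its top), the loosening way, up to 4.4. It is stiff up to about 0.45 (0.35 N m to break it, easing as it comes; a feeble grip slips), beyond that it turns freely (0.04 N m). Tight again = back at about 0 (below 0.15), stiff again on the way.
- stop (a joint): Place of the stop along its rod, m, 0 to 0.30, growing away from the saw. It slides with about 4 N and stays where left; with the knob backed off it is moved by holding the knob. The stop is a collar (52 mm diameter, 44 mm long) on a level 20 mm steel rod whose middle is 75 mm above the bench.
- stop_face (a point): Centre of the stop's anvil face: the 20 mm round steel end on the arm that reaches from the collar over to the tube's line. y = along the rod, away from the saw; the face looks along -y, to the tube. The knob's axis stands 18 mm further along +y than this face.
- stock_end (a point): Middle of the end face of the 30 x 30 mm square steel tube sticking out of the saw vice towards the stop, parallel to the rod. y = along tube and rod, out of the vice. The stop_face's y in this frame is the gap; they touch at 0. The tube slips back in the vice if pushed with more than about 40 N.
- hammer: Hammer with a wooden handle, 300 mm long, lying on the bench; bystander, origin under its middle.
- spanner: Combination spanner, 200 mm long, 8 mm thick, flat on the bench; bystander, origin under its middle.
- pliers: Pliers with black grips, 170 mm long, 13 mm high; bystander, origin near the pivot.
- tape: Black tape measure case, 72 x 42 x 62 mm; bystander, origin under its middle.
- offcut: Offcut of the square tube, 30 x 30 x 85 mm, lying on the bench behind the stop rod; bystander, origin under its middle.
- flat: Offcut of flat bar, 25 x 110 x 10 mm, lying on the bench behind the stop rod; bystander, origin under its middle.
- grinder: Hand-held angle grinder, about 320 mm long; bystander, origin near its middle, on the bench.

How it is judged (in metres and radians):
On the way, in this order (a step that is already met when the one before it is completed fails the run):
1. the knob is broken loose and backed off about half a turn (value of joint knob above 2.5 rad), for 0.1 s.
2. the stop is brought up to the end of the tube (y of stop_face in the frame of stock_end below 0.002 m), for 0.2 s.
At the end, for the whole second after the job is handed in: The stop's face is within 2 mm of the tube's end, the knob is done up tight again (below 0.15 rad), the tube is within 3 mm of where it was in the vice, the other things within 30 mm of where they lay, and the robot has let go (value of joint knob below 0.15 rad and y of stop_face in the frame of stock_end below 0.002 m and distance of stock_end from where it was at the start of the episode below 0.003 m and not (distance of any of hammer, spanner, pliers, tape, offcut, flat, grinder from where it was at the start of the episode above 0.03 m)); the robot touches nothing.
It fails at once if the tube is shoved back in the vice by more than 3 mm (distance of stock_end from where it was at the start of the episode above 0.003 m).
It fails at once if a bystander on the bench is moved by more than 30 mm (distance of any of hammer, spanner, pliers, tape, offcut, flat, grinder from where it was at the start of the episode above 0.03 m).
It fails at once if the stop is dragged along the rod, or clamped away from the tube, with the knob tight (value of joint knob below 0.3 rad and distance of stop_face from where it was at the start of the episode above 0.012 m and y of stop_face in the frame of stock_end above 0.01 m).
It also fails if it takes over 58 s, if anything falls off the work surface, if the arm or the gripper's body presses on something with over 40 N, if the wrist force passes 120 N, or if a joint passes its speed limit or range.

## Robot

A 6-joint arm with a two-finger parallel gripper is mounted at the origin on the work surface. World frame = base frame: x ahead of the robot, y to its left, z up, the work surface at z = 0. Lengths are in m, angles in degrees, forces in N, time in s.
With the tool pointing down it reaches from about 0.275 to 0.75 m from the base axis. Payload 10.2 kg.
Tool frame: the origin (TCP) lies midway between the tips of the shut fingers; the grasp point (between the pads) lies behind it (manip.pinch_z is the x of the grasp point in the tool frame, in m); x points along the fingers, y is the direction in which the jaws open and shut, and the axes are right-handed (so a half turn about x gives the same grasp; the last joint's range is limited). The gripper opens to 85 mm and grips with 20 to 120 N. Pads are 22 mm wide; open, the fingers measure 114 mm over their backs; the gripper's body (76 mm by 85 mm) begins 54 mm behind the grasp point. The pads swing forward as they close: fully open they stand 13 mm farther back than shut.
Start: joints at [-83.159, 17.928, 85.812, -0, 76.261, -12.8], TCP at [0.176, -0.494, 0.231] pointing down, gripper open.
Joint ranges: [-168.41, 168.41], [-55.51, 124.54], [10.69, 146.95], [-70.63, 250.63], [1, 178], [-165.06, 165.06]. Speed limits (degrees/s): [136.94, 136.94, 172.46, 180, 180, 180].

## Interface

Orientations are given as a 3x3 rotation matrix whose columns are the frame's x, y, z axes.
In Python, from workcell import manip, hand, kin, eyes, ticket, telemetry gives the robot as it stands. The module is installed in compiled form; this text tells all that it offers. Calls block until the motion is done:
- manip.move_ptp(position, orientation): joint-space move of the TCP to a pose.
- manip.servo_line(position, frame=None, feed=0.15, contact_N=None): straight line of the TCP; frame=None keeps the orientation; feed is the mean speed in m/s. With contact_N (N) it stops when the force on the tool has changed by that much, and returns True; else False.
- manip.move_j(angles): joint-space move.
- hand.grip(opening, effort=None): opening from 0.0 (shut) to 1.0 (fully open); effort is the grip in N (None keeps the last); returns when the fingers have stopped.
- manip.sleep(seconds).
- kin.solve_ik(position, orientation): joint angles nearest the present ones, or None.
- eyes.grab_frame(name): name is "scene" or "top" or "wrist"; returns a dict with "img" (400x640x3 uint8, blue, green, red), "K" (3x3 intrinsics, pixels), "R" (3x3) and "t" (3): a world point X has camera coordinates R X + t; the wrist camera has in their place "tool_from_camera" (4x4, takes a point from camera to tool coordinates, whose origin is the TCP and whose axes are the tool frame's). Camera axes: x right, y down, z forward; pixel columns grow to the right and rows downward; lengths in m; the calibration is good to about 2 mm. A picture is of the moment at which its call begins: read the wrist's pose just before it. There is no depth.
A pose or a line that the arm cannot do raises manip.PlanningError and nothing moves.
- ticket.close_job(): hands the job in, once; it reports no verdict.
Trained networks look in a picture, given as the dict that the camera call returned (one of the last four; its "shot" number tells which), for a name from the list of things; names that differ only in an ending like _2 or _b are one class to them, and where a whole thing is asked for, a point or a joint stands for the part that bears it (a point fixed in the world has none). Each returns a list of dicts, best first, with "conf" (0 to 1); they miss things now and then, are a little off and sometimes report something else, mostly with a low value. They report only what shows in the picture. A call takes as long as a camera call.
- eyes.masks_of(label, picture): "pixels" (400x640 bool, what is visible of it) and "box" ([left, top, right, bottom] in pixels, round what is visible of it).
- eyes.pinpoint(label, picture): "at" ([column, row] in pixels: a listed point, or the origin of a listed thing).
Readings, each from a call of its own:
- telemetry.current_clock(): time.
- telemetry.current_joint_pos(): joint angles.
- telemetry.current_joint_velocities(): joint speeds.
- telemetry.current_joint_efforts(): joint torques, N m.
- telemetry.current_tool_pos(): TCP position.
- telemetry.current_orientation(): TCP orientation.
- telemetry.current_contact_force(): force on the tool from outside, world axes, zero at the start.
- telemetry.current_moment(): the same for the moment, N m.
- telemetry.current_gripper_width(): opening from 0.0 (shut) to 1.0 (fully open).
Only numpy, scipy, OpenCV 4.12 (cv2) and the standard library are available. Lean on these libraries where they do the work, as an engineer would, in place of code of your own. Each camera call takes 0.05 s, during which the arm holds its last target. There are 200 camera calls.

## Working session

There is one attempt and no reset: what is moved stays moved. The work goes in short steps, each a Python script; the robot and the scene stay as the last script left them, time stands still between calls to the robot, and variables do not carry over. Pictures are saved under pics/ and viewed, about 8 in all and at most 12, crops included, and the job is handed in when it is done.

```bash
mkdir -p pics; cat > a.py <<'E'
from workcell import manip, hand, kin, eyes, ticket, telemetry
import numpy as np, cv2
out=[]
for n in ["scene","top"]:
    f=eyes.grab_frame(n); cv2.imwrite(f"pics/{n}0.png",f["img"])
    C=-f["R"].T@f["t"]; print(n,"cam",C.round(3),f["K"][0,0])
    for l in ["knob_grip","stop_face","stock_end"]:
        for d in eyes.pinpoint(l,f)[:3]:
            r=f["R"].T@np.linalg.inv(f["K"])@np.r_[d["at"],1]; 
            z={"knob_grip":.125,"stop_face":.075,"stock_end":.075}[l]
            print(l,np.round(d["at"],1),round(d["conf"],2),(C+r*(z-C[2])/r[2]).round(4))
print(telemetry.current_clock(),manip.pinch_z)
E
python3 a.py; ls
```

```text
scene cam [1.078 0.931 0.998] 476.5772686694163
knob_grip [305.7 203.7] 0.71 [0.6447 0.1028 0.125 ]
stop_face [264.9 221.1] 0.76 [0.7493 0.0586 0.075 ]
stock_end [241.4 181.9] 0.67 [ 0.7379 -0.127   0.075 ]
stock_end [309.3 202.4] 0.2 [0.6085 0.0559 0.075 ]
top cam [0.455 0.087 1.729] 495.8842689734054
knob_grip [311.7 181.7] 0.5 [0.6458 0.0967 0.125 ]
knob_grip [349.8 147. ] 0.34 [ 0.7609 -0.0273  0.125 ]
stop_face [318.6 152.5] 0.79 [0.751  0.0744 0.075 ]
stop_face [425.7 253. ] 0.68 [ 0.4159 -0.2832  0.075 ]
stop_face [221.8 180.3] 0.23 [0.6545 0.3984 0.075 ]
stock_end [376.1 149.9] 0.9 [ 0.7612 -0.1196  0.075 ]
stock_end [244.4 250.2] 0.17 [0.4217 0.3186 0.075 ]
0.4 -0.0187
a.py
pics
```

View pics/scene0.png

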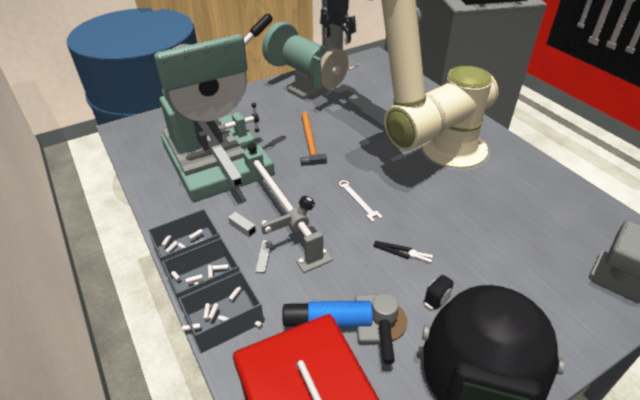

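View pics/top0.png

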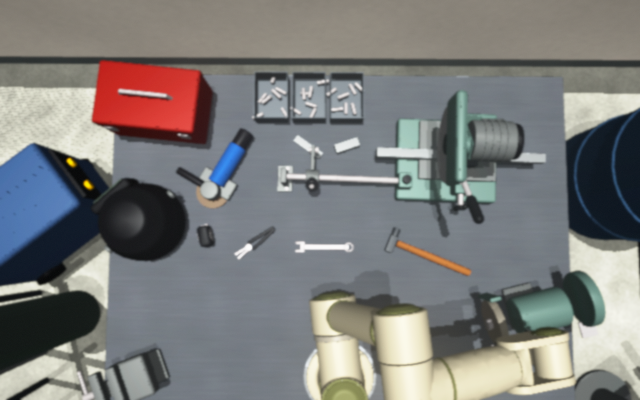

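The scene view shows the knob at (306,203), the tube end at (241,184) and the bench items clear of the rod. The top view shows the knob at (312,183), the rod along row 181, the tube end at (377,152) and the gap of about 0.19 m. Next I'll triangulate and fit the rod direction.

```bash
cat > h.py <<'E'
from workcell import manip, hand, kin, eyes, ticket, telemetry
import numpy as np, cv2
from scipy.spatial.transform import Rotation as Rot
def cam(f,pose=None):
    if "R" in f: return -f["R"].T@f["t"], f["R"].T
    p,R=pose; T=f["tool_from_camera"]; return p+R@T[:3,3], R@T[:3,:3]
def ray(f,at,pose=None):
    C,Rw=cam(f,pose); r=Rw@np.linalg.inv(f["K"])@np.r_[at,1]; return C,r/np.linalg.norm(r)
def tri(rays):
    A=sum(np.eye(3)-np.outer(r,r) for C,r in rays); b=sum((np.eye(3)-np.outer(r,r))@C for C,r in rays)
    X=np.linalg.solve(A,b); return X,[np.linalg.norm(np.cross(X-C,r)) for C,r in rays]
def pose(): return np.array(telemetry.current_tool_pos()),np.array(telemetry.current_orientation())
def onz(f,at,z,p=None):
    C,r=ray(f,at,p); return C+r*(z-C[2])/r[2]
def zx(yaw,lean=32):  # knob axis, rod dir
    a=np.radians(lean); y=np.array([-np.sin(yaw),np.cos(yaw),0]); side=np.array([-np.cos(yaw),-np.sin(yaw),0])
    return np.sin(a)*side+np.array([0,0,np.cos(a)]), y
def tool(yaw,phi): # tool x=-knob axis; jaw dir at angle phi from rod, about tool x
    z,y=zx(yaw); B=np.c_[-z,y,np.cross(-z,y)]
    return B@Rot.from_euler('x',phi,degrees=True).as_matrix()
E
cat > b.py <<'E'
from h import *
s=eyes.grab_frame("scene"); t=eyes.grab_frame("top")
for l in ["knob_grip","stop_face","stock_end"]:
    X,e=tri([ray(f,eyes.pinpoint(l,f)[0]["at"]) for f in (s,t)]); print(l,X.round(4),np.round(e,4))
g=t["img"].astype(float).min(2)
P=[]
for c in range(330,390,2):
    w=g[174:189,c]-110; w[w<0]=0
    if w.sum()>20: P.append(onz(t,[c,174+(w*np.arange(15)).sum()/w.sum()],.085))
P=np.array(P); k=np.polyfit(P[:,1],P[:,0],1); print("rod x=",k,"res",np.std(P[:,0]-np.polyval(k,P[:,1])),len(P))
yaw=-np.arctan(k[0]); print("yaw",np.degrees(yaw))
for phi in range(-180,181,30):
    q=kin.solve_ik(np.array([.645,.10,.125])+.12*zx(yaw)[0],tool(yaw,phi)); print(phi,None if q is None else np.round(q,1))
E
python3 b.py
```

```text
knob_grip [0.6403 0.0963 0.1264] [0.0024 0.0024]
stop_face [0.7596 0.0737 0.0883] [0.0037 0.0037]
stock_end [ 0.7603 -0.1231  0.0846] [0.0043 0.0043]
rod x= [0.01930656 0.66384361] res 0.00013925868059979233 30
yaw -1.106046754584958
-180 [ -1.6  11.9 100.5   0.5  35.6  89.2]
-150 [ -1.6  11.9 100.5   0.5  35.6 119.2]
-120 [ -1.6  11.9 100.5   0.5  35.6 149.2]
-90 None
-60 [  -1.6   11.9  100.5    0.5   35.6 -150.8]
-30 [  -1.6   11.9  100.5    0.5   35.6 -120.8]
0 [ -1.6  11.9 100.5   0.5  35.6 -90.8]
30 [ -1.6  11.9 100.5   0.5  35.6 -60.8]
60 [ -1.6  11.9 100.5   0.5  35.6 -30.8]
90 [ -1.6  11.9 100.5   0.5  35.6  -0.8]
120 [ -1.6  11.9 100.5   0.5  35.6  29.2]
150 [ -1.6  11.9 100.5   0.5  35.6  59.2]
180 [ -1.6  11.9 100.5   0.5  35.6  89.2]
```

```bash
cat > c.py <<'E'
from h import *
yaw=np.radians(-1.1); z,y=zx(yaw)
p,R=pose(); manip.servo_line(p+[0,0,.15],feed=.3)
K=np.array([.639,.0965,.1255])
L={k:[] for k in ["knob_grip","stop_face","stock_end"]}
for i,(off,phi) in enumerate([(.16*z-.06*y,180),(.16*z+.05*y,180),(.16*z+.0*y+np.array([0.02,-.1,.05]),180)]):
    manip.move_ptp(K+off,tool(yaw,phi)); manip.sleep(.2)
    P=pose(); f=eyes.grab_frame("wrist"); cv2.imwrite(f"pics/w{i}.png",f["img"])
    for l in L:
        for d in eyes.pinpoint(l,f)[:2]:
            print(i,l,np.round(d["at"],1),round(d["conf"],2))
            L[l].append((d["conf"],ray(f,d["at"],P)))
for l in L:
    r=[b for c,b in L[l] if c>.5]
    if len(r)>1: X,e=tri(r); print(l,X.round(4),np.round(e,4))
print(f["tool_from_camera"].round(3),telemetry.current_clock(),telemetry.current_joint_pos())
cv2.imwrite("pics/w.png",cv2.resize(np.hstack([cv2.imread(f"pics/w{i}.png") for i in (0,2)]),(800,250)))
E
python3 c.py
```

```text
0 knob_grip [251.  174.4] 0.97
0 stop_face [280.7  77.8] 0.88
1 knob_grip [371.7 173.2] 0.69
1 stop_face [380.8  80.4] 0.61
1 stock_end [565.4  83.3] 0.61
2 knob_grip [222.7 210.1] 0.77
2 stop_face [254.3 116.1] 0.57
2 stock_end [416.6 123.8] 0.8
knob_grip [0.6419 0.0998 0.1199] [0.0002 0.0011 0.0009]
stop_face [0.7648 0.078  0.0824] [0.0008 0.002  0.0014]
stock_end [ 0.748  -0.1154  0.0926] [0.0003 0.0003]
[[ 0.001 -0.291  0.957 -0.143]
 [ 1.     0.001 -0.    -0.001]
 [-0.001  0.957  0.291 -0.073]
 [ 0.     0.     0.     1.   ]] 6.1917 [-15.20663955   5.17343895  95.33341012   9.92987309  48.72539595
  71.33636527]
```

View pics/w.png

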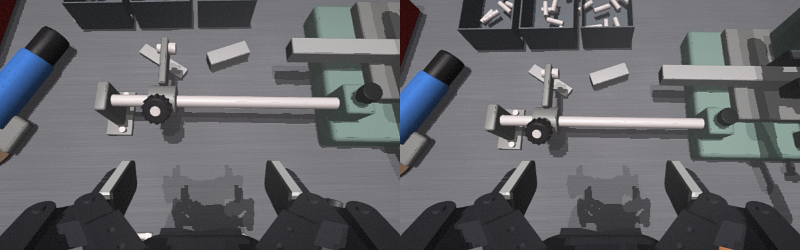

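The wrist views show the knob (at about (251,174) and (223,210)), the collar and arm, and the tube end clear at (417,124). Nothing else is near the knob. I'll take one closer look, then approach.

```bash
cat > d.py <<'E'
from h import *
yaw=np.radians(-1.1); z,y=zx(yaw)
K=np.array([.641,.099,.1235]); rs=[]
for off in (.10*z-.03*y,.10*z+.025*y):
    manip.move_ptp(K+off,tool(yaw,180)); manip.sleep(.2)
    P=pose(); f=eyes.grab_frame("wrist"); d=eyes.pinpoint("knob_grip",f)[0]; m=eyes.masks_of("knob_grip",f)[0]
    print(np.round(d["at"],1),round(d["conf"],2),m["box"],onz(f,d["at"],.125,P).round(4)); rs.append(ray(f,d["at"],P))
X,e=tri(rs); print(X.round(4),np.round(e,4)); cv2.imwrite("pics/close.png",f["img"])
for n in("scene","top"):
    f=eyes.grab_frame(n); print(n, onz(f,eyes.pinpoint("knob_grip",f)[0]["at"],.125).round(4))
E
python3 d.py
```

```text
[277.7 196.2] 0.76 [249.2, 168.4, 310.0, 226.3] [0.641  0.0998 0.125 ]
[355.2 195.1] 0.6 [323.9, 165.5, 386.1, 226.3] [0.6405 0.099  0.125 ]
[0.6398 0.0993 0.1286] [0.0003 0.0003]
scene [0.6379 0.1033 0.125 ]
top [0.65   0.0951 0.125 ]
```

View pics/close.png

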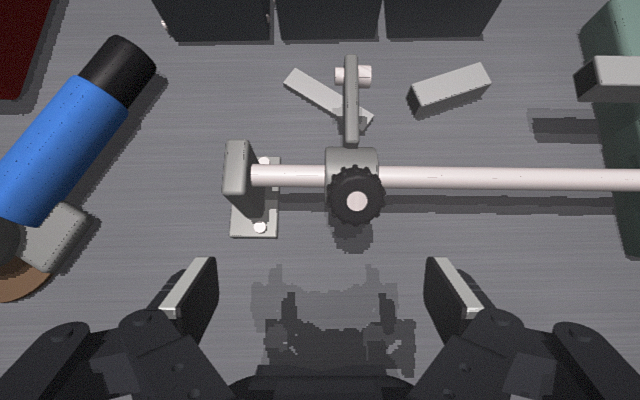

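```bash
cat > e.py <<'E'
from h import *
def st(t): print(t,"F",np.round(telemetry.current_contact_force(),1),"M",np.round(telemetry.current_moment(),2),"w",round(telemetry.current_gripper_width(),3),"p",np.round(telemetry.current_tool_pos(),4),"J6",round(telemetry.current_joint_pos()[5],1),"t",round(telemetry.current_clock(),1),flush=True)
if __name__=="__main__":
    yaw=np.radians(-1.1); z,y=zx(yaw); K=np.array([.640,.0993,.1255])
    manip.move_ptp(K+.06*z,tool(yaw,180)); st("above")
    print(manip.servo_line(K+manip.pinch_z*z,feed=.08,contact_N=12)); st("in")
    hand.grip(0.0,40); st("grip40"); hand.grip(0.0,90); manip.sleep(.2); st("grip90")
E
python3 e.py
```

```text
above F [0.8 1.1 0.7] M [-0.02  0.19 -0.07] w 0.999 p [0.6081 0.0993 0.1753] J6 89.0 t 8.3
False
in F [ 0.8 -0.2  0.2] M [-0.01  0.21 -0.03] w 1.001 p [0.65   0.0991 0.1102] J6 88.9 t 9.4
grip40 F [-5.6 -0.1  5.3] M [0.05 0.56 0.  ] w 0.481 p [0.6498 0.0992 0.1101] J6 88.9 t 9.9
grip90 F [-8.2 -0.8  9.1] M [-0.01  0.66  0.05] w 0.465 p [0.6497 0.0992 0.1103] J6 88.9 t 10.3
```

```bash
cat > f.py <<'E'
from e import *
j=np.array(telemetry.current_joint_pos()); 
for d in (10,30,60,90,120,150,175):
    q=j.copy(); q[5]-=d; manip.move_j(q); st(d)
P=pose(); f=eyes.grab_frame("wrist"); cv2.imwrite("pics/turned.png",f["img"])
E
python3 f.py
```

```text
10 F [-4.1 -1.9  3.4] M [-0.18  0.48 -0.35] w 0.465 p [0.6497 0.0991 0.1104] J6 79.1 t 10.6
30 F [-5.3 -2.4  3.9] M [-0.2   0.77 -0.07] w 0.468 p [0.6496 0.0991 0.1103] J6 59.2 t 11.0
60 F [-4.3 -2.8  5.5] M [-0.37  0.96 -0.16] w 0.468 p [0.6497 0.099  0.1104] J6 29.3 t 11.6
90 F [-3.1 -3.3  5. ] M [-0.62  1.09 -0.36] w 0.461 p [0.6497 0.0989 0.1104] J6 -0.7 t 12.2
120 F [-1.9 -3.2  4.2] M [-1.12  1.15 -0.67] w 0.47 p [0.6499 0.0987 0.1105] J6 -30.7 t 12.7
150 F [-0.8 -4.5  4.6] M [-1.66  0.74 -1.07] w 0.467 p [0.6501 0.0988 0.1106] J6 -60.7 t 13.3
175 F [ 0.8 -4.1  4.3] M [-1.92  0.07 -1.2 ] w 0.465 p [0.6502 0.099  0.1108] J6 -85.8 t 13.8
```

View pics/turned.png

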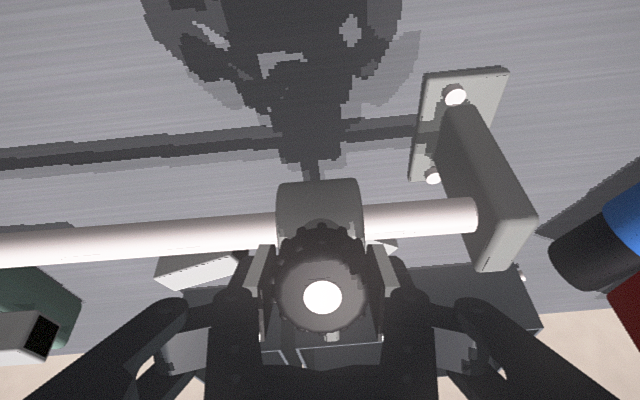

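The picture shows the pads square on the knob at (322,297), with no slip in width (0.465). Now I'll slide the stop to near contact.

```bash
cat > g.py <<'E'
from e import *
yaw=np.radians(-1.1); z,y=zx(yaw)
p,R=pose(); print(manip.servo_line(p-.165*y,feed=.07,contact_N=18)); st("slid")
P=pose(); f=eyes.grab_frame("wrist"); cv2.imwrite("pics/slid.png",f["img"])
for l in("stop_face","stock_end"):
    for d in eyes.pinpoint(l,f)[:2]: print(l,np.round(d["at"],1),round(d["conf"],2),onz(f,d["at"],.085,P).round(4))
E
python3 g.py
```

```text
True
slid F [-5.4 -3.4  4.5] M [-1.86  0.71 -1.15] w 0.464 p [0.6473 0.011  0.1107] J6 -107.0 t 15.2
stop_face [303.  316.8] 0.8 [ 0.7692 -0.012   0.085 ]
```

View pics/slid.png

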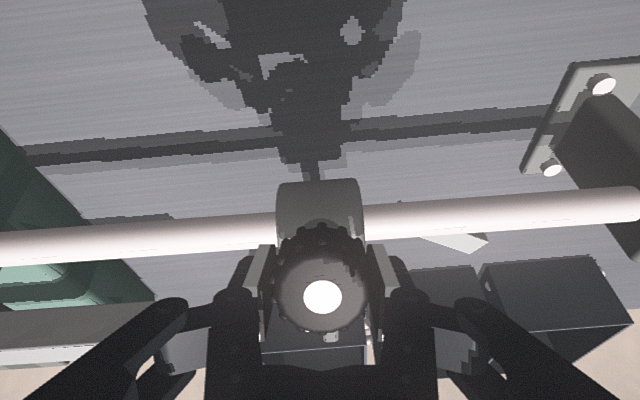

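It stopped early on the start-up transient, with residual y force at only -3 N and the stop following the hand. I'll continue more slowly.

```bash
cat > g2.py <<'E'
from e import *
yaw=np.radians(-1.1); z,y=zx(yaw)
p,R=pose(); print(manip.servo_line(p-.075*y,feed=.04,contact_N=22)); st("slid")
P=pose(); f=eyes.grab_frame("wrist"); cv2.imwrite("pics/slid2.png",f["img"])
for l in("stop_face","stock_end"):
    for d in eyes.pinpoint(l,f)[:2]: print(l,np.round(d["at"],1),round(d["conf"],2),onz(f,d["at"],.085,P).round(4))
s=eyes.grab_frame("scene"); t=eyes.grab_frame("top")
for l in ["knob_grip","stop_face","stock_end"]:
    D=[(eyes.pinpoint(l,f) or [None])[0] for f in (s,t)]
    for f,d in zip("st",D):
        if d: print(f,l,np.round(d["at"],1),round(d["conf"],2),onz(dict(s=s,t=t)[f],d["at"],.085).round(4))
E
python3 g2.py
```

```text
False
slid F [-14.    3.9  13.9] M [-0.87  1.21 -0.58] w 0.468 p [ 0.6449 -0.0621  0.1107] J6 -122.5 t 17.4
stop_face [302.6 319.5] 0.77 [ 0.7718 -0.0858  0.085 ]
s knob_grip [283.3 170.4] 0.62 [ 0.6109 -0.0994  0.085 ]
t knob_grip [359.8 185. ] 0.42 [ 0.6405 -0.0636  0.085 ]
s stop_face [243.3 188.5] 0.56 [ 0.7487 -0.0853  0.085 ]
t stop_face [367.1 151.1] 0.71 [ 0.755  -0.0882  0.085 ]
s stock_end [238.6 184. ] 0.73 [ 0.7525 -0.111   0.085 ]
```

```bash
cat > g3.py <<'E'
from e import *
z,y=zx(np.radians(-1.9))
for i in range(4):
    p,R=pose()
    if p[1]<-.092: break
    print(manip.servo_line(p+y*(-.094-p[1]),feed=.02,contact_N=12)); st("slid")
for i in range(3):
    p,R=pose(); hit=manip.servo_line(p-.012*y,feed=.008,contact_N=9); st(("creep",hit))
    if hit: break
for n in("scene","top"):
    f=eyes.grab_frame(n)
    if n=="scene": cv2.imwrite("pics/s2.png",cv2.resize(f["img"][120:260,170:350],None,fx=4,fy=4,interpolation=cv2.INTER_CUBIC))
    for l in("stop_face","stock_end"):
        for d in eyes.pinpoint(l,f)[:1]: print(n,l,np.round(d["at"],1),round(d["conf"],2),onz(f,d["at"],.085).round(4))
E
python3 g3.py
```

```text
False
slid F [-3.5  3.8  6.2] M [-0.83  0.33 -0.55] w 0.466 p [ 0.6437 -0.0931  0.1108] J6 -128.0 t 19.6
('creep', True) F [-0.8  4.5  3.5] M [-0.78  0.26 -0.52] w 0.465 p [ 0.6436 -0.0963  0.1108] J6 -128.7 t 20.3
scene stop_face [237.6 179.5] 0.97 [ 0.7468 -0.1315  0.085 ]
scene stock_end [239.9 183.4] 0.58 [ 0.7481 -0.1115  0.085 ]
top stop_face [377.9 151.3] 0.6 [ 0.7546 -0.1244  0.085 ]
top stock_end [375.8 152. ] 0.89 [ 0.7522 -0.1174  0.085 ]
```

View pics/s2.png

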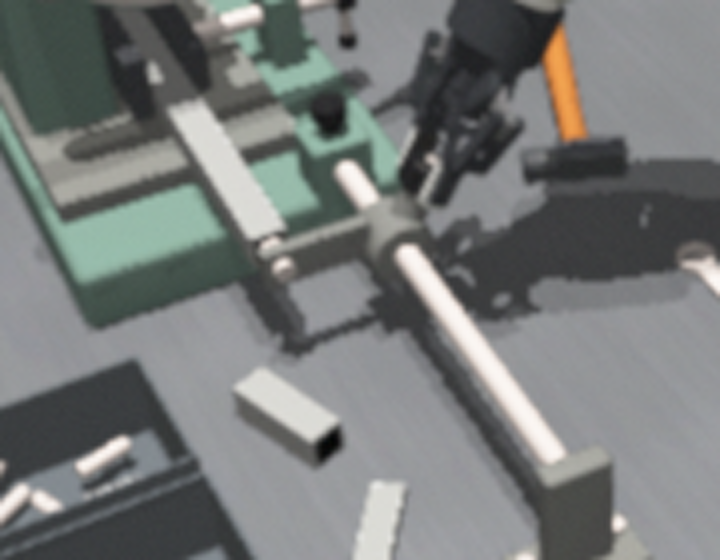

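The stop is at or near the tube end. I'll check by creeping on and seeing whether the position stalls.

```bash
cat > g4.py <<'E'
from e import *
z,y=zx(np.radians(-1.9))
for i in range(4):
    p,R=pose(); hit=manip.servo_line(p-.004*y,feed=.004,contact_N=13); st(("creep",hit)); q,_=pose(); print("dy",(q-p)[1].round(5))
    if (hit and abs((q-p)[1])<.002): break
E
python3 g4.py
```

```text
('creep', True) F [-0.1  5.8  2.8] M [-0.81  0.18 -0.53] w 0.466 p [ 0.6435 -0.0964  0.1108] J6 -129.1 t 21.2
dy -6e-05
```

Contact confirmed: it stalled at 0.06 mm under a 13 N change. Now I'll retighten.

```bash
cat > k.py <<'E'
from e import *
j=np.array(telemetry.current_joint_pos()); np.save("jt.npy",j)
z,_=zx(np.radians(-1.5))
for d in (40,80,120,145,160,170,175,178):
    q=j.copy(); q[5]+=d; manip.move_j(q); st(d); print("   Mz",round(float(np.dot(telemetry.current_moment(),z)),3))
manip.sleep(.3); st("end"); print("   Mz",round(float(np.dot(telemetry.current_moment(),z)),3))
E
python3 k.py
```

```text
40 F [-2.9  1.   6. ] M [-1.03  1.11 -0.76] w 0.465 p [ 0.6433 -0.0962  0.1106] J6 -89.1 t 21.9
   Mz -0.087
80 F [-3.6 -0.2  6.1] M [-0.39  1.01 -0.3 ] w 0.467 p [ 0.6431 -0.0959  0.1104] J6 -49.1 t 22.6
   Mz -0.033
120 F [-4.9 -0.1  5.8] M [-0.15  0.53 -0.21] w 0.465 p [ 0.6431 -0.0958  0.1104] J6 -9.1 t 23.3
   Mz -0.091
145 F [-6.1  0.2  5.6] M [-0.33  0.43 -0.1 ] w 0.465 p [ 0.643  -0.0957  0.1103] J6 15.9 t 23.8
   Mz 0.099
160 F [-6.   2.1  4.9] M [-0.23  0.47 -0.36] w 0.465 p [ 0.643  -0.0957  0.1104] J6 30.9 t 24.2
   Mz -0.174
170 F [-5.2  1.8  6. ] M [-0.24  0.48 -0.08] w 0.465 p [ 0.643  -0.0955  0.1104] J6 40.9 t 24.5
   Mz 0.061
175 F [-5.5  1.7  6.3] M [-0.25  0.47  0.05] w 0.467 p [ 0.643  -0.0955  0.1104] J6 45.9 t 24.7
   Mz 0.183
178 F [-5.6  2.8  5.5] M [-0.25  0.46  0.13] w 0.465 p [ 0.643  -0.0954  0.1104] J6 48.9 t 25.0
   Mz 0.252
end F [-5.1  2.2  7. ] M [-0.22  0.49  0.13] w 0.466 p [ 0.643  -0.0954  0.1104] J6 48.9 t 25.3
   Mz 0.23
```

```bash
cat > m.py <<'E'
from e import *
z,y=zx(np.radians(-1.9))
p,R=pose(); hit=manip.servo_line(p-.003*y,feed=.004,contact_N=20); st(hit); q,_=pose(); print("dy",(q-p)[1].round(5))
j=np.array(telemetry.current_joint_pos())
for d in (2,4,6,8):
    k=j.copy(); k[5]+=d; manip.move_j(k); M=float(np.dot(telemetry.current_moment(),z)); st(d); print("   Mz",round(M,3))
    if M>.6: break
E
python3 m.py
```

```text
False F [ 1.7 12.8  5.6] M [ 1.06 -0.47  0.96] w 0.465 p [ 0.6429 -0.0958  0.1103] J6 48.4 t 26.0
dy -0.00036
2 F [1.3 4.  4.8] M [-0.7  -0.17  1.  ] w 0.464 p [ 0.6429 -0.0951  0.1104] J6 50.3 t 26.2
   Mz 1.212
```

Knob is hard against its stop (1.2 N m). I'll release, retreat, and inspect the gap closely.

```bash
cat > n.py <<'E'
from e import *
yaw=np.radians(-1.5); z,y=zx(yaw)
p,R=pose(); j=np.array(telemetry.current_joint_pos()); j[5]-=3   # unload
hand.grip(1.0,40); st("open")
p,R=pose(); manip.servo_line(p+.10*z,feed=.12); st("up")
# look: camera above the contact, looking down, image x along rod
f=eyes.grab_frame("wrist"); T=f["tool_from_camera"]
target=np.array([.752,-.116,.085])
best=None
for tilt in (0,10,20,30):
  for yw in (180,150,210):
    R=tool(yaw,yw)@np.eye(3)
    a=np.radians(32-tilt); Ry=Rot.from_rotvec(y*a).as_matrix(); R2=Ry@R   # towards vertical
    Rc=R2@T[:3,:3]; P=target-Rc[:,2]*.20-R2@T[:3,3]
    q=kin.solve_ik(P,R2)
    print(tilt,yw,P.round(3),R2[:,0].round(2),None if q is None else np.round(q,0))
E
python3 n.py
```

```text
open F [0.3 0.2 0.3] M [ 0.03  0.22 -0.02] w 1.006 p [ 0.6428 -0.0959  0.1102] J6 50.4 t 26.7
up F [-0.5 -1.1  0.3] M [-0.04  0.23 -0.  ] w 1.002 p [ 0.5898 -0.0945  0.1943] J6 53.9 t 27.7
0 180 [ 0.737 -0.116  0.133] [-0.  0. -1.] [-18.  52.  44.  -0.  84.  74.]
0 150 [ 0.739 -0.124  0.133] [-0.  0. -1.] [-18.  53.  43.   0.  84.  43.]
0 210 [ 0.739 -0.109  0.133] [-0. -0. -1.] [-17.  52.  44.  -0.  84. 104.]
10 180 [ 0.729 -0.116  0.13 ] [ 0.17 -0.   -0.98] [-19.  44.  59.   3.  67.  71.]
10 150 [ 0.731 -0.124  0.13 ] [ 0.17 -0.   -0.98] [-20.  45.  58.   3.  67.  41.]
10 210 [ 0.731 -0.108  0.13 ] [ 0.17 -0.   -0.98] [-19.  45.  59.   3.  67. 102.]
20 180 [ 0.721 -0.116  0.125] [ 0.34 -0.01 -0.94] [-21.  39.  72.   8.  51.  67.]
20 150 [ 0.723 -0.123  0.126] [ 0.34 -0.01 -0.94] [-21.  39.  71.   9.  51.  36.]
20 210 [ 0.723 -0.108  0.126] [ 0.34 -0.01 -0.94] [-20.  39.  72.   8.  51.  98.]
30 180 [ 0.715 -0.116  0.119] [ 0.5  -0.01 -0.87] [-22.  35.  83.  18.  35.  57.]
30 150 [ 0.717 -0.123  0.12 ] [ 0.5  -0.01 -0.87] [-23.  35.  82.  18.  36.  27.]
30 210 [ 0.716 -0.108  0.12 ] [ 0.5  -0.01 -0.87] [-21.  35.  82.  17.  35.  89.]
```

```bash
cat > o.py <<'E'
from e import *
yaw=np.radians(-1.5); z,y=zx(yaw)
f=eyes.grab_frame("wrist"); T=f["tool_from_camera"]; target=np.array([.752,-.116,.085])
R=Rot.from_rotvec(y*np.radians(32)).as_matrix()@tool(yaw,180); Rc=R@T[:3,:3]
P=target-Rc[:,2]*.25-R@T[:3,3]
manip.move_ptp(P+[-.08,0,.06],R); manip.servo_line(P,feed=.15); manip.sleep(.2)
Q=pose(); f=eyes.grab_frame("wrist"); c=(f["K"]@Rc.T@(target-Q[0]-Q[1]@T[:3,3])); c=(c/c[2])[:2]; print(c,f["K"][0,0])
u,v=c.astype(int); im=f["img"][max(0,v-60):v+60,max(0,u-80):u+80]; cv2.imwrite("pics/gap.png",cv2.resize(im,None,fx=5,fy=5,interpolation=cv2.INTER_CUBIC))
st("look")
E
python3 o.py
```

```text
[320.69350566 194.50920284] 351.59830604405136
look F [ 0.2 -0.1  0.2] M [ 0.02  0.01 -0.01] w 1.001 p [ 0.7513 -0.1167  0.182 ] J6 73.9 t 29.8
```

View pics/gap.png

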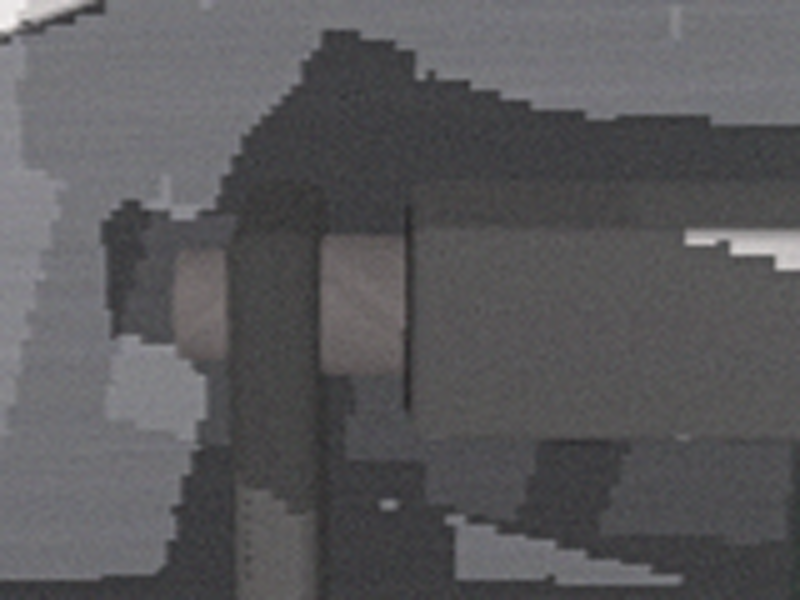

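The close-up shows the anvil face at column 404 and the tube end at 412 (5x crop, about 7 px/mm). The strip between them, which includes the dark end face, is therefore about 1 mm at most, under the 2 mm limit. I'll back away and hand in.

```bash
python3 - <<'E'
from e import *
p,R=pose(); manip.servo_line(p+[-.08,0,.12],feed=.2); manip.sleep(.3); st("clear"); ticket.close_job()
E
```

```text
clear F [-0.4  0.7  0.8] M [ 0.02 -0.    0.06] w 1.002 p [ 0.6714 -0.1166  0.3012] J6 71.8 t 30.9
the job is handed in; nothing more can be done
```

I broke the knob loose, backed it off about 175°, slid the stop about 196 mm up to the tube, tightened the knob again and handed the job in at 30.9 s. No verdict is reported.

**Touching the tube:** on the final creep the stop stalled, moving 0.06 mm for a 13 N force change. That is well under the 40 N at which the tube slips.

**Knob:** I turned it back the same 175° and 5° more. Torque then rose sharply to 1.2 N m, which fits the knob being at its end stop. I had no direct reading of its angle; the grip width stayed steady, so I saw no sign of slip.

**Gap:** the hand drifted back about 1 mm while tightening. A 12 N nudge afterwards moved it only 0.4 mm. The wrist close-up after letting go shows a gap of about 1 mm at most, within the 2 mm limit but not zero.

**Other points:**
- The first slide stopped early, most likely on a start-up force spike, and I carried on from there.
- The rod's direction was about 0.8° off my first estimate, and I corrected that on the way.
- The gripper was clear, with no contact force, at hand-in.
- I did not re-measure the bystanders or the tube's position at the end. The gripper worked only around the knob, and no unexpected contact showed in the forces.

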